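Fish the matchbox out from under the bottle cooler

ROBOT

A 6-joint arm with a two-finger parallel gripper is mounted at the origin on a cart in front of the work surface, level with it; the furniture and walls round the work are solid. World frame = base frame: x ahead of the robot, y to its left, z up, the work surface at z = 0. Lengths are in mm, angles in degrees, forces in N, time in s.
With the tool pointing down it reaches from about 275 to 750 mm from the base axis. Payload 10.2 kg.
Tool frame: the origin (TCP) lies between the finger pads; the fingertips stand 8 mm ahead of it and the grasp point (between the pads) lies 11 mm behind it; z points along the fingers, y is the line along which they close (so a half turn about z gives the same grasp; the last joint's range is limited). The gripper opens to 88 mm and grips with 3 to 60 N. Pads are 18 mm wide; open, the fingers measure 123 mm over their backs; the gripper's body (75 mm by 187 mm) begins 45 mm behind the grasp point.
Start: joints at [-89.175, 17.928, 85.812, -0, 76.261, -12.8], TCP at [123.658, -510.235, 246.72] pointing down, gripper open.
Joint ranges: [-168.41, 168.41], [-55.51, 124.54], [10.69, 146.95], [-70.63, 250.63], [1, 178], [-165.06, 165.06]. Speed limits (degrees/s): [136.94, 136.94, 172.46, 180, 180, 180].

INTERFACE

Orientations are given as a 3x3 rotation matrix whose columns are the frame's x, y, z axes.
In Python, from plant import robot, eyes gives the robot as it stands. The module is installed in compiled form; this text tells all that it offers.
- The arm moves only by the tool move_arm, never from a script. Its argument "plan" is one flat list of numbers, 4 for each row, row after row: the shift along the tool's x, y, z in cm, then the turn about the tool's z in degrees. A call has exactly 10 rows; each row shifts and turns the commanded pose from where the row before left it, along the tool's axes as they then stand; what a row does not reach is not made up. A row lasts 1/10 s, in which the tool goes at most 50 mm and 8.59 degrees, less where a joint would pass 70% of its speed; a pose out of reach is approached as far as the arm can. A call is refused whole if a number of a shift passes 5 or a number of a turn 8.59, either way. A call with a gripper value outside its range is refused whole. "fingers" is the finger opening in cm, from 0 to 8.81, set as the call begins (left out, the last holds). The fingers move at their own pace and stop on an object; the grip force is fixed at half the most. Time passes only in rows, so rows that do not move let the fingers close, or fill a call up. It gives the time, the measured TCP pose, the force, the opening and the grip force at its end, in the units of the state.
- robot.get_obs(): the state, without advancing time (a new reading comes with each control period).
- eyes.get_image(name): name is "scene" or "top"; returns a dict with "color" (420x560x3 uint8, red, green, blue), "fx", "fy", "cx", "cy" (pixels), "origin" and "attitude" of the camera in the world. Camera axes: x right, y down, z forward; pixel columns grow to the right and rows downward; lengths in mm; the calibration is good to about 2 mm. A picture is of the moment at which its call begins. There is no depth.
- robot.hand_in(): hands the job in; it is judged then, once.
The state is a dict: "time_s": time; "joint_pos": joint angles; "qd": joint speeds; "joint_torque": joint torques, N m; "tool_pos": TCP position; "orientation": TCP orientation; "ft_force": force on the tool from outside, world axes, zero at the start; "torque": the same for the moment, N m; "width": opening from 0.0 (shut) to 1.0 (fully open); "grip_force": force on a finger pad.
Only numpy, scipy, OpenCV 4.12 (cv2) and the standard library are available. Lean on these libraries where they do the work, as an engineer would, in place of code of your own. Each camera call takes 0.05 s, during which the arm holds its last target. There are 200 camera calls.

TASK

The matchbox for the candles has slid into the low gap under the bottle cooler, almost to the cross-bar at the back, where a hand cannot go. Take the telescopic hook by its wooden handle, reach over the matchbox, feel gently for the cross-bar, drop the turned-down blade behind the matchbox and draw it out until it lies flat and wholly in the open in front of the cooler; move it with the hook only, and do not shove the cooler, crush the box or disturb the glasses and the cork. Then lay the hook down on the worktop, clear of the cooler.

Things in the scene. Friction and masses are not known exactly. Their poses are not given: they have to be found in the camera images.
- cooler: countertop bottle cooler with a steel-framed glass door, 270 mm wide, 300 deep, top at 355, fixed. It stands on two fore-and-aft bearers, its flat underside 45 mm above the worktop. Origin on the worktop below the middle of the door's front face; x points straight into the gap (away from the robot), y to the left, z up. Nothing juts from the door.
- gap_mouth (a point): middle of the gap's mouth, in the plane of the door face, 22.5 mm up; axes as the cooler's. Between the bearers the gap is 90 mm wide (y -45 to +45) and 45 mm high. It ends at a rigid cross-bar, full height, whose front face is 82 mm behind the door face. A push of more than 15 N on any part of the cooler is too much.
- matchbox_mid (a point): middle of a closed matchbox, 36 (x) by 53 (y) by 15 mm high, about 30 g, flat on the worktop in the gap, its long side across the gap within 0.1 rad; only 7 to 11 mm are free between its back and the cross-bar. Its top face is 8 mm above this point. It slides on the worktop. Card: more than 10 N from the hook crushes it.
- hook_grip (a point): grip point of the hook, in the middle of the thickness of its wooden handle. x points along the tool to its blade, z up. The handle is a bar 22 mm wide (y), 24 high (z), lying on its flat side, from 60 mm behind this point to 22 in front, where a brass ferrule and a 9 mm steel tube follow (tube axis 8 mm above this point). Tool about 175 g, balanced near this point.
- hook_collar (a point): end of the tube, 120 mm in front of the grip point, 8 mm higher. From it a 6 mm rod runs on and ends in a blade turned down at right angles: 24 mm wide (y), 5 thick (x), lower edge 10 mm below the grip point. The rod telescopes stiffly and was drawn out by hand: the blade's middle lies 170 to 206 mm in front of the grip point, different each time and not measured; it does not slip in use.
- tumbler: bystander: empty drinking glass, 80 mm across, 88 mm high, standing on the worktop; origin at the centre of its foot. Hook and tumbler lie one to the left and the other to the right of the robot's middle, either way round.
- cork: bystander: wine cork, 23 mm across, 44 mm high, standing at the cooler's left side; origin at the centre of its foot
- shot_glass: bystander: small glass, 48 mm across, 61 mm high, standing at the cooler's right side; origin at the centre of its foot
Mind the look-alikes: they are no part of the job. Of the things like the part that bears hook_grip, leave any that is black; of the rest the larger one is meant.

How it is judged (in metres and radians):
On the way, in this order (a step that is already met when the one before it is completed fails the run):
1. the hook bears on the matchbox while it lies in the gap (contact force between hook and matchbox above 0.03 N and x of matchbox_mid in the frame of cooler above 0.02 m), for 0.05 s.
2. the matchbox is drawn wholly out in front of the cooler (x of matchbox_mid in the frame of cooler below -0.04 m), for 0.2 s.
At the end, for the whole second after the job is handed in: the matchbox lies flat on the worktop, its middle at least 40 mm in front of the door face; the hook lies on the worktop touching neither matchbox nor cooler, its working end out of the gap (grip point at least 205 mm in front of the door face, or over 200 mm to one side) (x of matchbox_mid in the frame of cooler below -0.04 m and height (world z) of matchbox_mid below 0.015 m and angle between matchbox_mid's own z axis and vertical below 0.15 rad and height (world z) of hook_grip between 0.005 and 0.022 m and (x of hook_grip in the frame of cooler below -0.205 m or y of hook_grip in the frame of cooler above 0.2 m or y of hook_grip in the frame of cooler below -0.2 m) and contact force between hook and matchbox below 0.05 N and contact force between hook and cooler below 0.05 N).
It fails at once if the hook presses the matchbox with more than 10 N (crushed) (contact force between hook and matchbox above 10 N).
It fails at once if the cooler is struck or pushed with more than 15 N (contact force between anything else and cooler above 15 N).
It fails at once if the hand touches the matchbox (contact force between the fingers and matchbox above 0.5 N).
It fails at once if the tumbler, the cork or the shot glass is moved by more than 30 mm (distance of any of tumbler, cork, shot_glass from where it was at the start of the episode above 0.03 m).
It also fails if it takes over 59 s, if anything falls off the work surface, if the arm or the gripper's body presses on something with over 40 N, if the wrist force passes 120 N, or if a joint passes its speed limit or range.

## Working session

There is one attempt and no reset: what is moved stays moved. The work goes in short steps, Python scripts to look and compute and a tool call to move; the robot and the scene stay as the last step left them, time stands still between calls to the robot, and variables do not carry over. Pictures are saved under pics/ and viewed, at most 13 in all, crops included, and the job is handed in when it is done.

Besides the shell and the picture viewer there is one more tool, called as name(argument=value, ...) on one line, values as JSON. move_arm: Moves the arm, as the interface text tells. Its arguments: {"type":"object","properties":{"plan":{"type":"array","items":{"type":"number"}},"fingers":{"type":"number"}},"required":["plan"]}

```bash
mkdir -p pics; cat > h.py <<'E'
import numpy as np, cv2
from plant import robot, eyes
def snap(n,f):
    im=eyes.get_image(n); cv2.imwrite(f,cv2.cvtColor(im['color'],cv2.COLOR_RGB2BGR)); 
    np.save('cal_'+n,{k:im[k] for k in im if k!='color'},allow_pickle=True); return im
def cal(n): return np.load('cal_'+n+'.npy',allow_pickle=True).item()
def px2w(n,u,v,z=0):
    c=cal(n); d=np.array(c['attitude'])@np.array([(u-c['cx'])/c['fx'],(v-c['cy'])/c['fy'],1]); o=np.array(c['origin'])
    return o+d*(z-o[2])/d[2]
def w2px(n,p):
    c=cal(n); q=np.array(c['attitude']).T@(np.array(p)-np.array(c['origin'])); return np.array([c['fx']*q[0]/q[2]+c['cx'],c['fy']*q[1]/q[2]+c['cy']])
E
python3 - <<'E'
from h import *
for n in('scene','top'):
    im=snap(n,f'pics/{n}0.png'); print({k:np.round(im[k],3).tolist() for k in im if k!='color'})
print(robot.get_obs())
E
```

```text
{'fx': 446.775, 'fy': 446.775, 'cx': 284.796, 'cy': 211.523, 'origin': [114.231, 1079.37, 677.155], 'attitude': [[-0.926, -0.175, 0.334], [-0.377, 0.439, -0.816], [-0.003, -0.881, -0.472]]}
{'fx': 382.219, 'fy': 382.219, 'cx': 278.011, 'cy': 207.764, 'origin': [379.317, 38.302, 944.786], 'attitude': [[0.028, -0.987, 0.157], [-0.999, -0.033, -0.033], [0.038, -0.156, -0.987]]}
{'time_s': 0.1, 'joint_pos': array([-8.91731866e+01,  1.79550857e+01,  8.58502934e+01, -6.04446291e-04,
        7.62608046e+01, -1.28027289e+01]), 'qd': array([ 0.06570555, -0.14097501, -0.11809069, -0.02303976,  0.09966892,
        0.13273178]), 'joint_torque': array([ 1.51461471e-03, -4.02817082e+01, -2.52645367e+01,  6.94764289e-02,
        3.42307636e-02, -6.39165341e-05]), 'tool_pos': array([ 123.66981116, -510.00236131,  246.2244017 ]), 'orientation': array([[ 9.71839041e-01,  2.35645661e-01, -2.69152204e-05],
       [ 2.35645534e-01, -9.71838386e-01,  1.15485539e-03],
       [ 2.45979418e-04, -1.12867601e-03, -9.99999333e-01]]), 'ft_force': array([0.07576305, 0.47536003, 0.21696966]), 'torque': array([ 0.01053123,  0.00141999, -0.00276532]), 'grip_force': 0.0, 'width': 0.9994814677928496}
```

View pics/scene0.png

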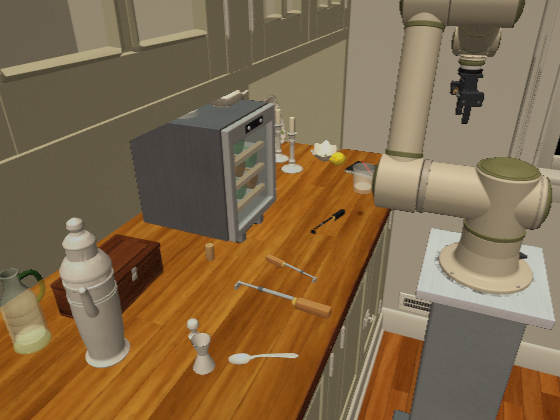

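View pics/top0.png

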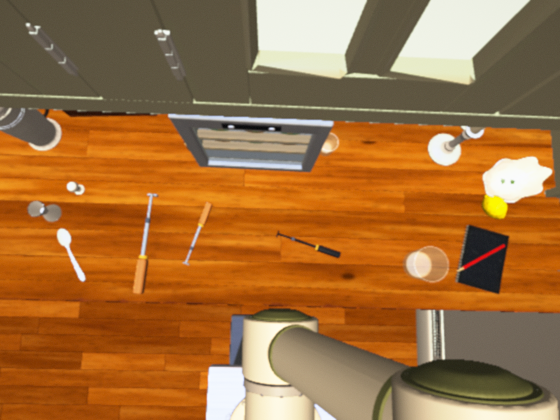

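Scene: the cooler door foot runs at about (205,165)–(312,168) in the top view. There are three hooks in the top view. The large wooden one has its handle at (140,275) and blade at (152,195). The small wooden one has its handle at (207,212), and the black one is at (335,252). The large wooden one is meant: it isn't black and it is the larger of the other two. I'll confirm this in enlarged crops.

```bash
python3 - <<'E'
from h import *
a=cv2.imread('pics/top0.png')[120:310,100:350]; cv2.imwrite('pics/topc.png',cv2.resize(a,None,fx=3,fy=3,interpolation=cv2.INTER_CUBIC))
a=cv2.imread('pics/scene0.png')[195:325,190:350]; cv2.imwrite('pics/scenec.png',cv2.resize(a,None,fx=4.5,fy=4.5,interpolation=cv2.INTER_CUBIC))
E
```

```text
(no output)
```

View pics/topc.png

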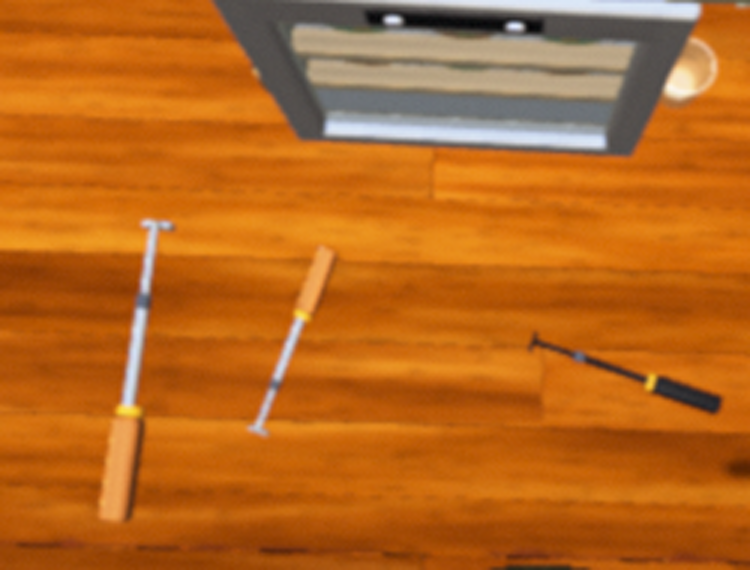

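View pics/scenec.png

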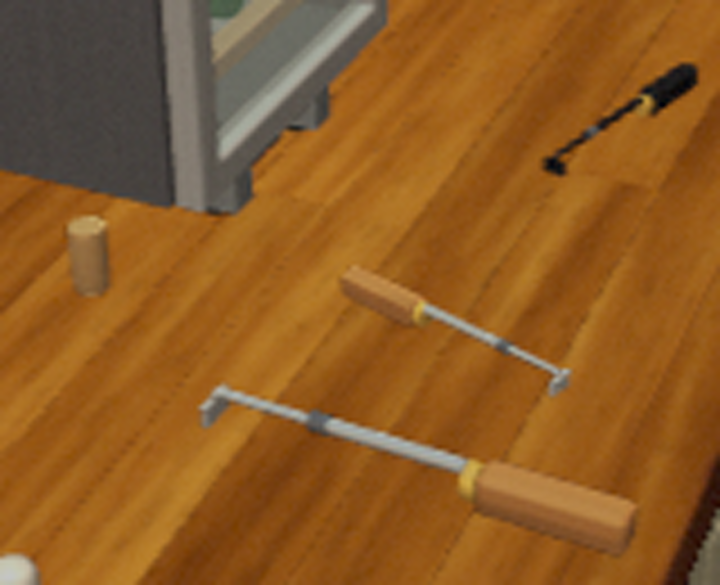

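The crops confirm it: the large wooden hook is at top-crop rear (115,520), ferrule (128,411), collar (143,300) and blade (157,225). The door's lower edge runs from crop (303,139) to (632,155). Cork and shot glass stand beside the cooler.

```bash
cat > m.py <<'E'
from h import *
T=lambda u,v,z:px2w('top',100+u/3,120+v/3,z)[:2].round(1)
S=lambda u,v,z:px2w('scene',190+u/4.5,195+v/4.5,z)[:2].round(1)
E
python3 - <<'E'
from m import *
print('door',T(303,139,45),T(632,155,45), 'scene foot', S(222,212,45))
a,b=T(303,139,45),T(632,155,45);print(np.linalg.norm(a-b))
for n,(u,v,z) in dict(rear=(114,519,24),front=(128,418,24),collar=(143,300,20),blade=(157,226,23)).items(): print(n,T(u,v,z))
for n,(u,v,z) in dict(rear=(622,503,24),front=(483,466,24),collar=(318,418,22),blade=(225,390,23),bladebot=(212,422,2)).items(): print('s',n,S(u,v,z))
print('shot rim',T(690,68,61),'cork',S(90,285,0), 'smallhook',S(350,280,12))
print('tumbler',px2w('top',432,265,88)[:2],px2w('top',415,265,0)[:2])
E
```

```text
door [617.1 196.5] [613.8 -68.6] scene foot [607.9 192. ]
265.1205386234722
rear [314.2 327.8]
front [391.9 323.4]
collar [486.  320.5]
blade [546.2 313.2]
s rear [318.  329.1]
s front [391.4 328.1]
s collar [486.1 321.6]
s blade [541.6 319.5]
s bladebot [548.9 322.9]
shot rim [ 683.5 -112.7] cork [678.6 231.2] smallhook [529.2 184.6]
tumbler [ 396.73399074 -340.82556341] [ 397.32858929 -336.95411789]
```

move_arm(plan=[0,0,0,8,0,0,0,8,3.1,-3.8,0,0,3.1,-3.8,0,0,3.1,-3.8,0,0,3.1,-3.8,0,0,3.1,-3.8,0,0,3.1,-3.8,0,0,3.1,-3.8,0,0,3.1,-3.8,0,0], fingers=6)

```text
time_s: 1.1
tool_pos: [384.9, -215.0, 246.7]
orientation: [[0.999, -0.042, 0.0], [-0.042, -0.999, -0.0], [0.0, 0.0, -1.0]]
ft_force: [0.4, -1.2, -0.8]
width: 0.68
grip_force: 0.0
```

```bash
cat >> h.py <<'E'
def st():
    o=robot.get_obs(); R=o['orientation']; print('t',round(o['time_s'],2),'tcp',o['tool_pos'].round(2),'yaw',round(np.degrees(np.arctan2(R[1,0],R[0,0])),2),'z',R[:,2].round(4),'F',o['ft_force'].round(2),'M',o['torque'].round(3),'w',round(o['width']*88.1,1),'g',round(o['grip_force'],1)); return o
def to(x,y,z):
    o=st(); print('tool shift mm',(o['orientation'].T@(np.array([x,y,z])-o['tool_pos'])).round(1))
E
python3 - <<'E'
from m import *
to(372,325,120)
# door edge in scene, z=45
print(S(213,213,45),S(385,21,45))
E
```

```text
t 1.1 tcp [ 384.95 -214.97  246.72] yaw -2.39 z [ 0. -0. -1.] F [ 0.44 -1.15 -0.76] M [ 0.015 -0.075 -0.055] w 59.9 g 0.0
tool shift mm [ -35.5 -539.   126.7]
[612.3 194.9] [617.4 -74.7]
```

move_arm(plan=[-0.3,-4.8,0.9,0,-0.3,-4.8,0.9,0,-0.3,-4.8,0.9,0,-0.3,-4.8,0.9,0,-0.3,-4.8,0.9,0,-0.3,-4.8,0.9,0,-0.3,-4.8,0.9,0,-0.3,-4.8,0.9,0,-0.3,-4.8,0.9,0,-0.3,-4.8,0.9,0])

```text
time_s: 2.1
tool_pos: [373.3, 266.1, 156.3]
orientation: [[0.999, -0.041, -0.0], [-0.041, -0.999, -0.0], [-0.0, 0.0, -1.0]]
ft_force: [1.0, -0.9, 0.2]
width: 0.681
grip_force: 0.0
```

```bash
python3 - <<'E'
from h import *
to(372,325.5,10)
E
```

```text
t 2.1 tcp [373.34 266.14 156.25] yaw -2.36 z [-1.e-04 -1.e-04 -1.e+00] F [ 1.01 -0.93  0.18] M [ 0.034 -0.001  0.   ] w 60.0 g 0.0
tool shift mm [ -3.8 -59.3 146.2]
```

move_arm(plan=[-0.2,-2.95,0,0,-0.2,-2.95,0,0,0,0,4,0,0,0,4,0,0,0,3,0,0,0,2,0,0,0,1,0,0,0,0.6,0,0,0,0,0,0,0,0,0])

```text
time_s: 3.1
tool_pos: [372.9, 323.4, 11.5]
orientation: [[0.999, -0.041, 0.001], [-0.041, -0.999, 0.001], [0.001, -0.001, -1.0]]
ft_force: [0.8, 0.1, 0.8]
width: 0.681
grip_force: 0.0
```

```bash
python3 - <<'E'
from h import *
to(372,325.5,10)
snap('scene','pics/s1.png');snap('top','pics/t1.png')
a=cv2.imread('pics/s1.png')[200:330,210:350]; b=cv2.imread('pics/t1.png')[180:300,110:200]
a=cv2.resize(a,(490,455),interpolation=cv2.INTER_CUBIC); b=cv2.resize(b,(308,410),interpolation=cv2.INTER_CUBIC)
o=np.zeros((455,800,3),np.uint8);o[:,:490]=a;o[:410,492:]=b;cv2.imwrite('pics/c1.png',o)
E
```

```text
t 3.1 tcp [372.86 323.43  11.51] yaw -2.38 z [ 1.2e-03  7.0e-04 -1.0e+00] F [0.76 0.1  0.84] M [0.024 0.012 0.044] w 60.0 g 0.0
tool shift mm [-0.9 -2.   1.5]
```

View pics/c1.png

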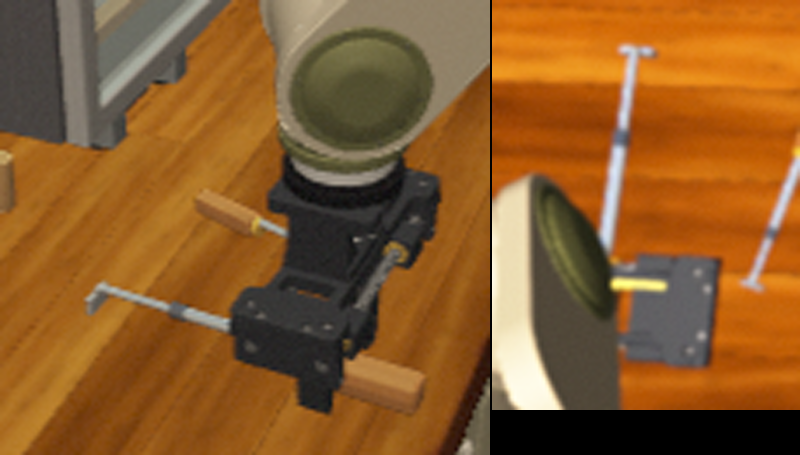

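The fingers straddle the handle, seen rear-right at (385,380), and the hook is undisturbed. Lowering slightly and closing.

move_arm(plan=[0,-0.1,0.1,0,0,0,0,0,0,0,0,0,0,0,0,0,0,0,0,0,0,0,0,0,0,0,0,0,0,0,0,0,0,0,0,0,0,0,0,0], fingers=1)

```text
time_s: 4.2
tool_pos: [372.6, 324.3, 9.8]
orientation: [[0.999, -0.041, 0.0], [-0.041, -0.999, 0.0], [0.0, -0.0, -1.0]]
ft_force: [-0.2, 1.0, 1.7]
width: 0.245
grip_force: 30.0
```

```bash
python3 - <<'E'
from h import *
st()
E
```

```text
t 4.2 tcp [372.55 324.26   9.82] yaw -2.38 z [ 3.e-04  2.e-04 -1.e+00] F [-0.17  1.01  1.74] M [ 0.264  0.058 -0.059] w 21.6 g 30.0
```

move_arm(plan=[0,0,-1,0,0,0,-3,0,0,0,-3,0,0.7,4.3,0,0,0.7,4.3,0,0,0.7,4.3,0,0,0.7,4.3,0,0,0.7,4.3,0,0,0.7,4.3,0,0,0,0,0,-2.4])

```text
time_s: 5.2
tool_pos: [404.4, 60.7, 80.3]
orientation: [[1.0, -0.005, 0.001], [-0.005, -1.0, -0.001], [0.001, 0.001, -1.0]]
ft_force: [0.1, 0.1, -0.9]
width: 0.245
grip_force: 30.0
```

```bash
python3 - <<'E'
from m import *
st()
print('black blade',T(533,342,20),'ferrule',T(650,383,20), 'handle end',T(718,405,12),'scene blade',S(553,165,5),'small blade',T(257,430,20),T(330,250,20))
st()
snap('scene','pics/s2.png');snap('top','pics/t2.png')
a=cv2.imread('pics/s2.png')[180:310,220:340]; b=cv2.imread('pics/t2.png')[120:240,190:330]
a=cv2.resize(a,(360,390),interpolation=cv2.INTER_CUBIC); b=cv2.resize(b,(420,360),interpolation=cv2.INTER_CUBIC)
o=np.zeros((390,800,3),np.uint8);o[:,:360]=a;o[:360,370:790]=b;cv2.imwrite('pics/c2.png',o)
E
```

```text
t 5.2 tcp [404.38  60.67  80.29] yaw -0.27 z [ 7.e-04 -8.e-04 -1.e+00] F [ 0.14  0.07 -0.89] M [0.031 0.013 0.016] w 21.6 g 30.0
black blade [462.    6.5] ferrule [431.8 -88.9] handle end [ 416.  -145.7] scene blade [465.   4.] small blade [385.5 223.1] [531.7 173.6]
t 5.2 tcp [404.38  60.67  80.29] yaw -0.27 z [ 7.e-04 -8.e-04 -1.e+00] F [ 0.14  0.07 -0.89] M [0.031 0.013 0.016] w 21.6 g 30.0
```

View pics/c2.png

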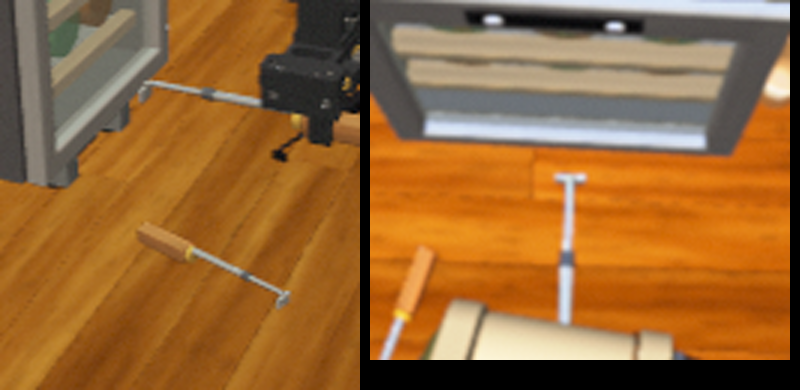

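The hook hangs level in front of the gap. In the crop the blade is at (570,178), the collar at (567,258), and the door's lower corners are about (397,138) and (731,155). Small and black hooks are clear.

```bash
python3 - <<'E'
from h import *
t=lambda u,v,z:px2w('top',190+(u-370)/3,120+v/3,z)[:2].round(1)
s=lambda u,v,z:px2w('scene',220+u/3,180+v/3,z)[:2].round(1)
print('blade',t(570,178,93),'ends',t(555,178,93),t(586,178,93),'collar',t(567,258,91),'s blade',s(147,84,93),'s bot',s(143,98,72.5),'collar s',s(208,94,90))
print('door',t(397,138,45),t(731,155,45),s(50,186,45),s(165,60,45))
to(430,62,29)
E
```

```text
blade [578.7  60.3] ends [578.3  71.7] [579.2  48.2] collar [517.4  60.4] s blade [575.8  67.7] s bot [583.9  59.7] collar s [517.5  59.7]
door [617.8 201.3] [613.8 -67.8] [614.7 194.1] [618.1 -71.9]
t 5.3 tcp [403.66  63.68  80.07] yaw -0.09 z [-2.e-04 -1.e-04 -1.e+00] F [-0.44  0.03 -2.87] M [ 0.099  0.029 -0.045] w 22.0 g 30.0
tool shift mm [26.4  1.6 51.1]
```

move_arm(plan=[0,0,2,0,0,0,2,0,0,0,1.28,0,0.8,0.1,0,0,0,0,0,0,0,0,0,0,0,0,0,0,0,0,0,0,0,0,0,0,0,0,0,0])

```text
time_s: 6.3
tool_pos: [411.7, 63.7, 27.0]
orientation: [[1.0, 0.0, 0.0], [0.0, -1.0, 0.0], [0.0, -0.0, -1.0]]
ft_force: [-0.1, 0.8, -2.1]
width: 0.25
grip_force: 30.0
```

```bash
python3 - <<'E'
from h import *
st()
snap('scene','pics/s3.png');snap('top','pics/t3.png')
st()
a=cv2.imread('pics/s3.png')[180:250,240:330]; b=cv2.imread('pics/t3.png')[140:220,210:310]
a=cv2.resize(a,None,fx=4,fy=4,interpolation=cv2.INTER_CUBIC); b=cv2.resize(b,None,fx=4,fy=4,interpolation=cv2.INTER_CUBIC)
o=np.zeros((320,770,3),np.uint8);o[:280,:360]=a;o[:320,370:]=b;cv2.imwrite('pics/c3.png',o)
E
```

```text
t 6.3 tcp [411.71  63.65  27.04] yaw 0.02 z [ 2.e-04  0.e+00 -1.e+00] F [-0.1   0.81 -2.14] M [ 0.036  0.045 -0.038] w 22.1 g 30.0
t 6.4 tcp [411.72  63.63  26.97] yaw 0.02 z [ 1.e-04 -0.e+00 -1.e+00] F [-0.28  0.38 -1.66] M [ 0.047 -0.035 -0.037] w 21.8 g 30.0
```

View pics/c3.png

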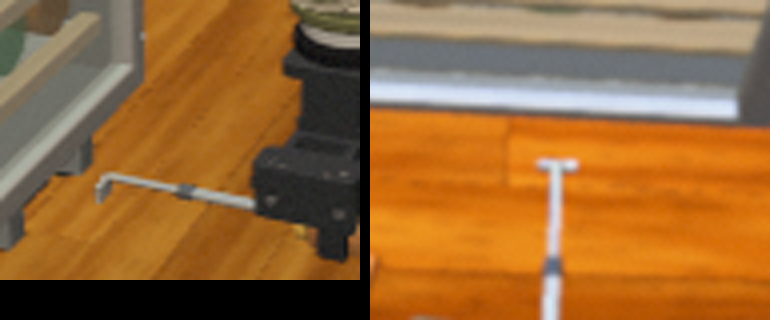

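```bash
python3 - <<'E'
from h import *
def ray(n,u,v):
    c=cal(n);d=np.array(c['attitude'])@[(u-c['cx'])/c['fx'],(v-c['cy'])/c['fy'],1];return np.array(c['origin']),d/np.linalg.norm(d)
def tri(a,b):
    A=[];B=[]
    for o,d in(a,b):
        P=np.eye(3)-np.outer(d,d);A.append(P);B.append(P@o)
    A=np.vstack(A);B=np.hstack(B);x=np.linalg.lstsq(A,B,rcond=None)[0];return x.round(1),np.linalg.norm(A@x-B).round(1)
print(tri(ray('scene',267,224.5),ray('top',256.7,180.7)),tri(ray('scene',286.5,227.6),ray('top',255.5,206.5)))
t=lambda u,v,z:px2w('top',210+(u-370)/4,140+v/4,z)[:2].round(1)
print(t(557,163,41),t(552,266,39),t(552,310,39))
E
```

```text
(array([587.7,  61.2,  33.9]), np.float64(2.0)) (array([525. ,  62.2,  37.3]), np.float64(0.1))
[587.4  61.3] [524.6  62.1] [498.   61.1]
```

move_arm(plan=[0,0,-0.05,0,1.1,0,0,0,1.1,0,0,0,1.1,0,0,0,1.1,0,0,0,0.8,0,0,0,0.4,0,0,0,0,0,0,0,0,0,0,0,0,0,0,0])

```text
time_s: 7.4
tool_pos: [467.3, 63.7, 27.4]
orientation: [[1.0, 0.0, -0.0], [0.0, -1.0, 0.0], [-0.0, -0.0, -1.0]]
ft_force: [-0.2, 0.8, -2.0]
width: 0.248
grip_force: 30.0
```

move_arm(plan=[0.2,0,0,0,0.2,0,0,0,0.2,0,0,0,0.2,0,0,0,0.2,0,0,0,0.2,0,0,0,0,0,0,0,0,0,0,0,0,0,0,0,0,0,0,0])

```text
time_s: 8.4
tool_pos: [479.7, 63.7, 27.4]
orientation: [[1.0, 0.0, -0.0], [0.0, -1.0, -0.0], [-0.0, 0.0, -1.0]]
ft_force: [0.6, -0.6, -1.5]
width: 0.245
grip_force: 30.0
```

```bash
python3 - <<'E'
from h import *
st()
E
```

```text
t 8.4 tcp [479.67  63.69  27.43] yaw 0.03 z [-0. -0. -1.] F [ 0.6  -0.64 -1.5 ] M [0.044 0.041 0.033] w 21.5 g 30.0
```

```bash
python3 - <<'E'
from h import *
b=cv2.imread('pics/s3.png')
P=lambda p:((w2px('scene',p)-[240,180])*4).round(1)
for dy in(0,):
  for n,p in dict(bot=(585,73.2,19.2),bot2=(585,49.2,19.2),rodtip=(585,61.2,40.2),collar=(525,62,41),tube=(490,62.5,41.7)).items(): print(n,P(p))
print('per mm z',P((585,61,40))-P((585,61,39)))
a=b[215:240,255:310]; a=cv2.resize(a,None,fx=14,fy=14,interpolation=cv2.INTER_CUBIC); cv2.imwrite('pics/c4.png',a)
E
```

```text
bot [103.2 203.7]
bot2 [116.7 188.1]
rodtip [109.4 170.7]
collar [186.2 185.8]
tube [232.1 194.6]
per mm z [ 0.  -1.2]
```

View pics/c4.png

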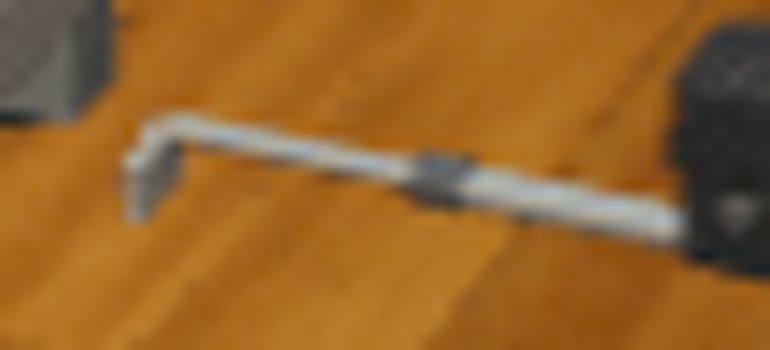

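The hook is level to about 1 mm: blade lower edge at (135,220), against a predicted position a pixel or less away. Going on over the box.

move_arm(plan=[0.5,0,0,0,0.5,0,0,0,0.5,0,0,0,0.5,0,0,0,0.4,0,0,0,0.3,0,0,0,0.2,0,0,0,0,0,0,0,0,0,0,0,0,0,0,0])

```text
time_s: 9.4
tool_pos: [508.6, 63.7, 27.4]
orientation: [[1.0, 0.0, -0.0], [0.0, -1.0, 0.0], [-0.0, -0.0, -1.0]]
ft_force: [-0.0, 0.4, -1.8]
width: 0.247
grip_force: 30.0
```

```bash
python3 - <<'E'
from h import *
st()
E
```

```text
t 9.4 tcp [508.56  63.72  27.4 ] yaw 0.02 z [-2.e-04  0.e+00 -1.e+00] F [-0.03  0.42 -1.84] M [ 0.003  0.037 -0.074] w 21.8 g 30.0
```

move_arm(plan=[0.1,0,0,0,0.1,0,0,0,0.1,0,0,0,0.1,0,0,0,0,0,0,0,0,0,0,0,0,0,0,0,0,0,0,0,0,0,0,0,0,0,0,0])

```text
time_s: 10.4
tool_pos: [512.7, 63.7, 27.4]
orientation: [[1.0, 0.0, 0.0], [0.0, -1.0, 0.0], [0.0, -0.0, -1.0]]
ft_force: [-0.5, -0.4, -1.2]
width: 0.246
grip_force: 30.0
```

move_arm(plan=[0.02,0,0,0,0.02,0,0,0,0.02,0,0,0,0.02,0,0,0,0.02,0,0,0,0.02,0,0,0,0.02,0,0,0,0,0,0,0,0,0,0,0,0,0,0,0])

```text
time_s: 11.4
tool_pos: [514.1, 63.7, 27.4]
orientation: [[1.0, 0.0, -0.0], [0.0, -1.0, 0.0], [-0.0, -0.0, -1.0]]
ft_force: [-0.2, -0.4, -1.5]
width: 0.248
grip_force: 30.0
```

move_arm(plan=[0.02,0,0,0,0.02,0,0,0,0.02,0,0,0,0.02,0,0,0,0.02,0,0,0,0.02,0,0,0,0.02,0,0,0,0,0,0,0,0,0,0,0,0,0,0,0])

```text
time_s: 12.4
tool_pos: [514.9, 63.8, 27.2]
orientation: [[1.0, 0.0, -0.002], [0.0, -1.0, 0.0], [-0.002, -0.0, -1.0]]
ft_force: [-5.1, 0.3, -0.9]
width: 0.243
grip_force: 30.0
```

```bash
python3 - <<'E'
from h import *
st()
snap('scene','pics/s5.png');snap('top','pics/t5.png')
a=cv2.imread('pics/s5.png')[80:260,220:400]; b=cv2.imread('pics/t5.png')[110:290,190:340]
a=cv2.resize(a,None,fx=2.4,fy=2.4,interpolation=cv2.INTER_CUBIC); b=cv2.resize(b,None,fx=2.3,fy=2.3,interpolation=cv2.INTER_CUBIC)
o=np.zeros((432,790,3),np.uint8);o[:a.shape[0],:432]=a;o[:b.shape[0],440:440+b.shape[1]]=b;cv2.imwrite('pics/c5.png',o)
E
```

```text
t 12.4 tcp [514.86  63.77  27.18] yaw 0.03 z [-1.8e-03  2.0e-04 -1.0e+00] F [-5.09  0.33 -0.88] M [ 0.1    0.715 -0.092] w 21.4 g 30.0
```

View pics/c5.png

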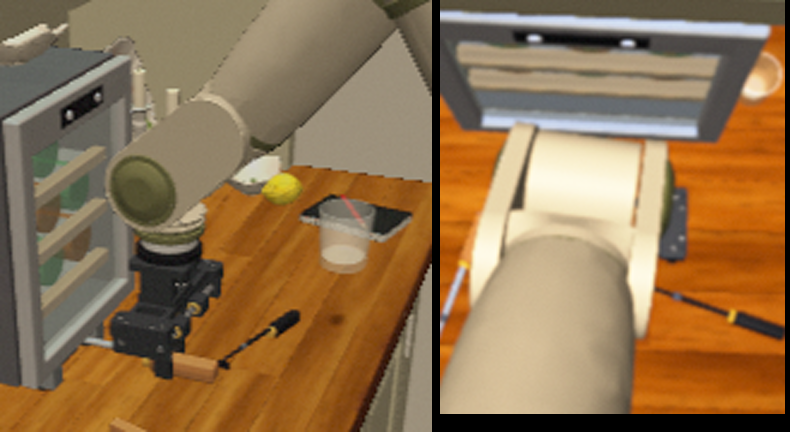

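The wrist moment (0.7 N m for 5 N) puts the contact low, at blade height, so the blade is on the cross-bar; nothing else touches. I'll back off about 1 mm and lower carefully.

move_arm(plan=[-0.07,0,0,0,-0.07,0,0,0,0,0,0,0,0,0,0.1,0,0,0,0.1,0,0,0,0.1,0,0,0,0.1,0,0,0,0.1,0,0,0,0,0,0,0,0,0])

```text
time_s: 13.5
tool_pos: [514.1, 63.7, 22.4]
orientation: [[1.0, 0.0, 0.0], [0.0, -1.0, 0.0], [0.0, -0.0, -1.0]]
ft_force: [-0.5, -0.5, -1.4]
width: 0.247
grip_force: 30.0
```

```bash
python3 - <<'E'
from h import *
st()
E
```

```text
t 13.5 tcp [514.14  63.7   22.42] yaw 0.02 z [ 0.  0. -1.] F [-0.48 -0.51 -1.38] M [ 0.023 -0.033  0.042] w 21.7 g 30.0
```

move_arm(plan=[0,0,0.1,0,0,0,0.1,0,0,0,0.1,0,0,0,0.1,0,0,0,0,0,0,0,0,0,0,0,0,0,0,0,0,0,0,0,0,0,0,0,0,0])

```text
time_s: 14.5
tool_pos: [514.1, 63.7, 18.4]
orientation: [[1.0, 0.0, 0.0], [0.0, -1.0, 0.0], [0.0, -0.0, -1.0]]
ft_force: [-0.9, 0.7, -1.5]
width: 0.247
grip_force: 30.0
```

```bash
python3 - <<'E'
from h import *
st()
E
```

```text
t 14.5 tcp [514.13  63.71  18.44] yaw 0.02 z [ 0.  0. -1.] F [-0.91  0.68 -1.47] M [-0.017  0.009  0.007] w 21.8 g 30.0
```

move_arm(plan=[0,0,0.1,0,0,0,0.15,0,0,0,0.15,0,0,0,0.15,0,0,0,0.15,0,0,0,0.04,0,0,0,0,0,-0.05,0,0,0,-0.05,0,0,0,-0.1,0,0,0])

```text
time_s: 15.5
tool_pos: [512.1, 63.7, 11.1]
orientation: [[1.0, 0.0, 0.0], [0.0, -1.0, 0.0], [0.0, -0.0, -1.0]]
ft_force: [-0.6, 1.2, -1.7]
width: 0.249
grip_force: 30.0
```

```bash
python3 - <<'E'
from h import *
st()
E
```

```text
t 15.5 tcp [512.13  63.71  11.08] yaw 0.02 z [ 2.e-04  0.e+00 -1.e+00] F [-0.56  1.2  -1.72] M [0.101 0.003 0.005] w 21.9 g 30.0
```

move_arm(plan=[-0.15,0,0,0,-0.2,0,0,0,-0.25,0,0,0,-0.3,0,0,0,-0.3,0,0,0,-0.3,0,0,0,-0.3,0,0,0,-0.3,0,0,0,-0.3,0,0,0,-0.3,0,0,0])

```text
time_s: 16.5
tool_pos: [484.9, 63.7, 11.0]
orientation: [[1.0, 0.0, 0.0], [0.0, -1.0, 0.0], [0.0, -0.0, -1.0]]
ft_force: [-1.0, -0.3, -1.4]
width: 0.249
grip_force: 30.0
```

move_arm(plan=[-0.3,0,0,0,-0.3,0,0,0,-0.3,0,0,0,-0.3,0,0,0,-0.3,0,0,0,-0.3,0,0,0,-0.3,0,0,0,-0.3,0,0,0,-0.3,0,0,0,-0.2,0,0,0])

```text
time_s: 17.5
tool_pos: [455.8, 63.7, 11.0]
orientation: [[1.0, 0.0, -0.0], [0.0, -1.0, 0.0], [-0.0, -0.0, -1.0]]
ft_force: [0.5, -0.3, -1.3]
width: 0.245
grip_force: 30.0
```

move_arm(plan=[-0.3,0,0,0,-0.3,0,0,0,-0.3,0,0,0,-0.3,0,0,0,-0.3,0,0,0,-0.3,0,0,0,-0.3,0,0,0,-0.3,0,0,0,-0.2,0,0,0,-0.1,0,0,0])

```text
time_s: 18.5
tool_pos: [429.0, 63.7, 11.1]
orientation: [[1.0, 0.0, 0.0], [0.0, -1.0, 0.0], [0.0, -0.0, -1.0]]
ft_force: [0.5, -0.4, -1.7]
width: 0.246
grip_force: 30.0
```

```bash
python3 - <<'E'
from h import *
st()
snap('scene','pics/s6.png');snap('top','pics/t6.png')
a=cv2.imread('pics/s6.png')[180:310,220:340]; b=cv2.imread('pics/t6.png')[130:240,200:330]
a=cv2.resize(a,None,fx=3,fy=3,interpolation=cv2.INTER_CUBIC); b=cv2.resize(b,None,fx=3.3,fy=3.3,interpolation=cv2.INTER_CUBIC)
o=np.zeros((390,800,3),np.uint8);o[:a.shape[0],:360]=a;o[:b.shape[0],370:370+b.shape[1]]=b;cv2.imwrite('pics/c6.png',o)
E
```

```text
t 18.5 tcp [428.97  63.66  11.07] yaw 0.02 z [ 0.  0. -1.] F [ 0.53 -0.35 -1.68] M [ 0.037 -0.091  0.017] w 21.7 g 30.0
```

View pics/c6.png

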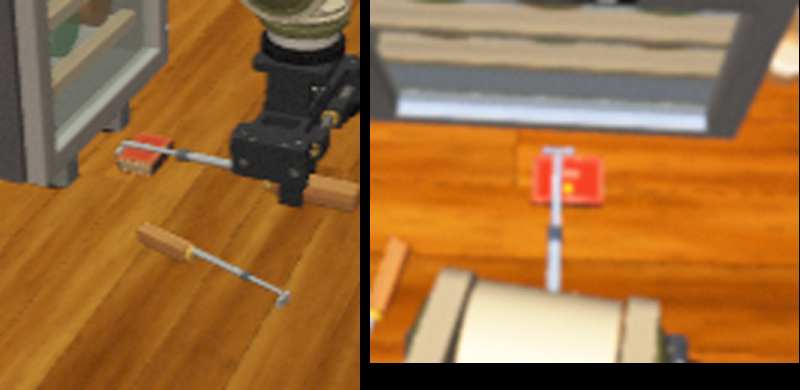

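The box (red, top crop (568,180)) is following the blade out, slightly turned. I'll draw another 55 mm, then ease the blade forward off it.

move_arm(plan=[-0.3,0,0,0,-0.3,0,0,0,-0.3,0,0,0,-0.3,0,0,0,-0.3,0,0,0,-0.3,0,0,0,-0.3,0,0,0,-0.3,0,0,0,-0.3,0,0,0,-0.3,0,0,0])

```text
time_s: 19.6
tool_pos: [398.9, 63.6, 11.0]
orientation: [[1.0, 0.0, 0.0], [0.0, -1.0, -0.0], [0.0, 0.0, -1.0]]
ft_force: [0.4, 0.3, -1.6]
width: 0.249
grip_force: 30.0
```

move_arm(plan=[-0.3,0,0,0,-0.3,0,0,0,-0.3,0,0,0,-0.3,0,0,0,-0.3,0,0,0,-0.3,0,0,0,-0.3,0,0,0,-0.3,0,0,0,-0.2,0,0,0,-0.1,0,0,0])

```text
time_s: 20.6
tool_pos: [371.9, 63.7, 11.0]
orientation: [[1.0, 0.0, -0.0], [0.0, -1.0, 0.0], [-0.0, -0.0, -1.0]]
ft_force: [0.7, -0.6, -2.2]
width: 0.248
grip_force: 30.0
```

move_arm(plan=[0,0,0,0,0.2,0,0,0,0.3,0,0,0,0.3,0,0,0,0.2,0,0,0,0,0,0.06,0,0,0,0.05,0,0,0,0,0,0,0,0,0,0,0,0,0])

```text
time_s: 21.6
tool_pos: [382.1, 63.7, 9.9]
orientation: [[1.0, 0.001, -0.0], [0.001, -1.0, 0.0], [-0.0, -0.0, -1.0]]
ft_force: [0.5, 0.4, -2.2]
width: 0.248
grip_force: 30.0
```

```bash
python3 - <<'E'
from h import *
st()
E
```

```text
t 21.6 tcp [382.06  63.67   9.92] yaw 0.03 z [-1.e-04  0.e+00 -1.e+00] F [ 0.5   0.35 -2.17] M [ 0.007 -0.017 -0.008] w 21.9 g 30.0
```

Hook is about at table level. Next I open the fingers to 4 cm and lift straight up.

move_arm(plan=[0,0,0,0,0,0,0,0,0,0,0,0,0,0,0,0,0,0,0,0,0,0,0,0,0,0,0,0,0,0,0,0,0,0,0,0,0,0,0,0], fingers=4.5)

```text
time_s: 22.6
tool_pos: [382.1, 63.6, 9.9]
orientation: [[1.0, 0.0, 0.0], [0.0, -1.0, 0.0], [0.0, -0.0, -1.0]]
ft_force: [0.0, 0.2, 0.3]
width: 0.511
grip_force: 0.0
```

move_arm(plan=[0,0,-0.5,0,0,0,-1,0,0,0,-2,0,0,0,-3,0,0,0,-3,0,-4,0,0,0,0,0,0,0,0,0,0,0,0,0,0,0,0,0,0,0])

```text
time_s: 23.6
tool_pos: [342.8, 63.5, 105.0]
orientation: [[1.0, 0.0, 0.0], [0.0, -1.0, 0.0], [0.0, -0.0, -1.0]]
ft_force: [-0.5, 0.6, 0.2]
width: 0.514
grip_force: 0.0
```

```bash
python3 - <<'E'
from h import *
st()
snap('scene','pics/s7.png');snap('top','pics/t7.png')
a=cv2.imread('pics/s7.png')[180:310,220:350]; b=cv2.imread('pics/t7.png')[130:250,200:330]
a=cv2.resize(a,None,fx=2.9,fy=2.9,interpolation=cv2.INTER_CUBIC); b=cv2.resize(b,None,fx=3.2,fy=3.2,interpolation=cv2.INTER_CUBIC)
o=np.zeros((390,800,3),np.uint8);o[:a.shape[0],:a.shape[1]]=a;o[:b.shape[0],380:380+b.shape[1]]=b;cv2.imwrite('pics/c7.png',o)
E
```

```text
t 23.6 tcp [342.75  63.54 104.97] yaw 0.02 z [ 2.e-04  0.e+00 -1.e+00] F [-0.46  0.57  0.2 ] M [ 0.027  0.015 -0.015] w 45.3 g 0.0
```

View pics/c7.png

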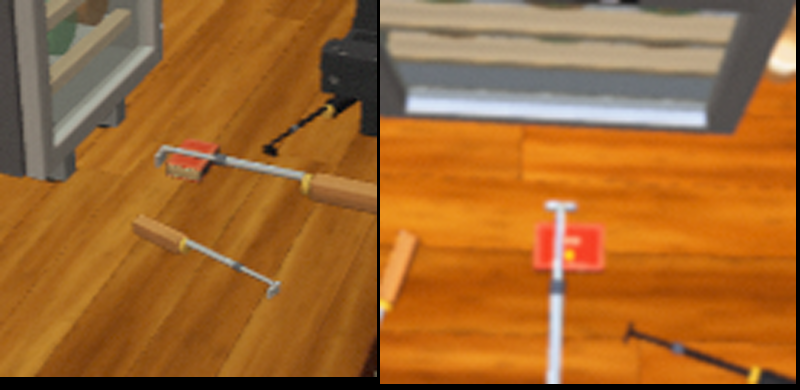

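The hook lies flat with its blade at (560,207), clear behind the box at (569,247), and the collar is in front of the box. The box lies well in the open. Handing in.

```bash
python3 -c "
from plant import robot
print(robot.hand_in())"
```

```text
the job is handed in; nothing more can be done
None
```

I drew the matchbox out with the hook and handed the job in. The final pictures show it about 85 mm in front of the door, with the hook lying clear of it and of the cooler; the hand-in gave no verdict.

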